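# Put the encaustic painter's bench in order

### The arm

A 6-joint arm with a two-finger parallel gripper is mounted at the origin on the work surface. World frame = base frame: x ahead of the robot, y to its left, z up, the work surface at z = 0. Lengths are in m, angles in rad, forces in N, time in s.
With the tool pointing down it reaches from about 0.375 to 0.9 m from the base axis. Payload 3.1 kg.
Tool frame: the origin (TCP) lies midway between the tips of the shut fingers; the grasp point (between the pads) lies 19 mm behind it; z points along the fingers, y is the line along which they close (so a half turn about z gives the same grasp; the last joint's range is limited). The gripper opens to 87 mm and grips with 3 to 60 N. Pads are 19 mm wide; open, the fingers measure 117 mm over their backs; the gripper's body (75 mm by 190 mm) begins 51 mm behind the grasp point.
Start: joints at [-1.427, 0.527, 1.433, -0, 1.181, -0.178], TCP at [0.198, -0.593, 0.223] pointing down, gripper open.
Joint ranges: [-3.08, 3.08], [-0.75, 2.2], [0.22, 2.44], [-1.43, 4.57], [0, 2.65], [-2.85, 2.85]. Speed limits (rad/s): [2.79, 2.79, 3.14, 3.14, 3.14, 3.14].

### API

Orientations are given as a unit quaternion [w, x, y, z].
In Python, from rig import robot gives the robot as it stands.
- The arm moves only by the tool servo_tool, never from a script. Its argument "deltas" is a list of rows, each an object with "delta_pos": the shift along the tool's x, y, z normalised to -1 to 1, where 1 is 0.25 m, a list of three; "spin": the turn about the tool's z normalised to -1 to 1, where 1 is pi/2 rad; "fingers": the gripper command: -1 is shut, 1 is fully open, values between are in proportion. In form: [{"delta_pos": [tx, ty, tz], "spin": spin, "fingers": fingers}, ...]. A call has 1 to 20 rows; each row shifts and turns the commanded pose from where the row before left it, along the tool's axes as they then stand; what a row does not reach is not made up. A row lasts 1/8 s, in which the tool goes at most 62.5 mm and 10.7 degrees, less where a joint would pass 70% of its speed; a pose out of reach is approached as far as the arm can. A call with a number of a shift or a turn outside -1 to 1 is refused whole. A call with a gripper value outside its range is refused whole. The fingers move at their own pace and stop on an object; "grip_force" is the grip in N (left out, the last holds). Time passes only in rows, so rows that do not move let the fingers close. It gives the time, the measured TCP pose, the force, the opening and the grip force at its end, in the units of the state.
- robot.state(): the state, without advancing time (a new reading comes with each control period).
- robot.snapshot(name): name is "side" or "top"; returns a dict with "pixels" (400x640x3 uint8, blue, green, red), "fx", "fy", "cx", "cy" (pixels), "rvec" (rotation vector, rad) and "tvec" (3), from world to camera coordinates, as OpenCV has them. Camera axes: x right, y down, z forward; pixel columns grow to the right and rows downward; lengths in m; the calibration is good to about 2 mm. A picture is of the moment at which its call begins. There is no depth.
- robot.close_job(): hands the job in; it is judged then, once.
The state is a dict: "t": time; "q": joint angles; "dq": joint speeds; "joint_efforts": joint torques, N m; "eef_pos": TCP position; "orientation": TCP orientation; "wrist_force": force on the tool from outside, world axes, zero at the start; "ft_torque": the same for the moment, N m; "finger_gap": finger opening in m; "grip_force": force on a finger pad.
Only numpy, scipy, OpenCV 4.12 (cv2) and the standard library are available. Lean on these libraries where they do the work, as an engineer would, in place of code of your own. Each camera call takes 0.05 s, during which the arm holds its last target. There are 200 camera calls.

### The job

Clear up the painter's bench: stand the two pigment jars in the plywood crate, one in each compartment, stand the two heat-gun nozzles over the two dowels of the nozzle rack, one on each and right down on the board, and lay the loose brush flat in the brush tray alongside the brush that is already there, bristles at the same end. The jars are glass, so set them down rather than drop them. Do not shove the brush already in the tray, the heat gun or the blue painting.

Things in the scene. Friction and masses are not known exactly. Their poses are not given: they have to be found in the camera images.
- jar_a: A lidded pigment jar of glass, with brown pigment in it, round, standing upright: 68 mm tall; glass body 45 mm across to 44 mm up, drawn in to a 38 mm neck, then the black screw lid, 48 mm across, from 52 mm up to the top. 150 g (varies). Origin: centre of its underside, z up. The two jars are alike and either may take either compartment.
- jar_b: The second lidded pigment jar of glass, with brown pigment in it, round, standing upright: 68 mm tall; glass body 45 mm across to 44 mm up, drawn in to a 38 mm neck, then the black screw lid, 48 mm across, from 52 mm up to the top. 150 g (varies). Origin: centre of its underside, z up.
- nozzle_round: Round (reducer) heat-gun nozzle, standing upright, 74 mm tall: a cone from 28 to 44 mm up narrows it to a straight tube 20 mm across, from 44 mm up to the top. Below is a round collar 38 mm across and 28 mm tall, open underneath (bore 34 mm across, 28 mm deep), on which the nozzle stands. Bright steel, 70 g. Origin: centre of the collar's lower rim, z up.
- nozzle_flat: Flat (fishtail) heat-gun nozzle, standing upright, 74 mm tall: a flat mouth from 48 mm up to the top, 12 mm thick along own x, 46 to 54 mm wide along own y. Below is a round collar 38 mm across and 28 mm tall, open underneath (bore 34 mm across, 28 mm deep), on which the nozzle stands. Bright steel, 70 g. Origin: centre of the collar's lower rim, z up.
- brush: Loose flat brush lying on the bench, 175 mm long, 15 mm thick, 55 g. Own x runs to the bristles: wooden handle from -78 mm, its neck (20 wide, 14 thick) from -22 to 12 mm, steel ferrule (38 wide, 15 thick) 23 to 51 mm, stiff bristles (37 wide) to 97 mm. Origin: on the underside below the neck, the place to grip; z up; it balances about 10 mm nearer the bristles. The one in the tray is alike.
- brush_tip (a point): The middle of the end of the loose brush's bristles (97 mm along the brush's own x, 7 mm up).
- crate: Plywood crate fixed on the bench, 150 x 78 mm outside and 38 mm tall, walls 6 mm, floor 6 mm, long side along its own x. A divider (6 mm thick, 33 mm tall) across the middle leaves two open compartments 66 x 66 mm, centred at x = -36 and +36 mm (y = 0). Origin: centre of its underside, z up.
- nozzle_rack: Nozzle rack fixed on the bench: dark wooden board 170 x 70 mm, 16 mm thick, long side along its own x, with two upright dowels 16 mm across and 20 mm tall, slightly tapered at the top, at x = -45 and +45 mm (y = 0). Either nozzle may take either dowel, turned any way. Origin: centre of its underside, z up.
- brush_tray: Paper-lined tray fixed on the bench, 215 x 132 mm, 16 mm tall, walls and floor 5 mm, long side along own x. Origin: centre of underside. A brush already lies in it, middle line at about y = -34 mm, bristles to +x, their end at about x = 86 mm. The half y > 0 is free; laid neatly there, the loose brush has its origin at about x = -10, y = 28 mm. Fingers opened wide there push the other brush.
Things that resemble listed ones, but are neither listed nor needed, are in the scene too. What is shaped like the nozzle_flat but yellow is not meant.

How it is judged:
At the end, for the whole second after the job is handed in: Jars upright on the crate floor, one per compartment; nozzles upright over the dowels, one on each, collar on the board (4 mm); brush flat on the tray floor in the free half, within 0.2 rad of the tray, neck -30 to +12 mm from its middle, bristles at the other brush's bristle end; all at rest (((x of jar_a in the frame of crate between 0.022 and 0.05 m and x of jar_b in the frame of crate between -0.05 and -0.022 m) or (x of jar_b in the frame of crate between 0.022 and 0.05 m and x of jar_a in the frame of crate between -0.05 and -0.022 m)) and y of jar_a in the frame of crate between -0.013 and 0.013 m and z of jar_a in the frame of crate between 0.003 and 0.01 m and angle between each of jar_a, jar_b, nozzle_round, nozzle_flat, brush's own z axis and vertical below 0.1 rad and linear speed of each of jar_a, jar_b, nozzle_round, nozzle_flat, brush below 0.02 m/s and angular speed of each of jar_a, jar_b, nozzle_round, nozzle_flat, brush below 0.2 rad/s and y of jar_b in the frame of crate between -0.013 and 0.013 m and z of jar_b in the frame of crate between 0.003 and 0.01 m and ((x of nozzle_round in the frame of nozzle_rack between 0.033 and 0.057 m and x of nozzle_flat in the frame of nozzle_rack between -0.057 and -0.033 m) or (x of nozzle_flat in the frame of nozzle_rack between 0.033 and 0.057 m and x of nozzle_round in the frame of nozzle_rack between -0.057 and -0.033 m)) and y of nozzle_round in the frame of nozzle_rack between -0.012 and 0.012 m and z of nozzle_round in the frame of nozzle_rack between 0.013 and 0.02 m and y of nozzle_flat in the frame of nozzle_rack between -0.012 and 0.012 m and z of nozzle_flat in the frame of nozzle_rack between 0.013 and 0.02 m and x of brush in the frame of brush_tray between -0.03 and 0.012 m and y of brush in the frame of brush_tray between 0 and 0.055 m and z of brush in the frame of brush_tray between 0.002 and 0.01 m and x of brush_tip in the frame of brush_tray above 0.06 m and angle between the x axis of brush and the x axis of brush_tray, either way round below 0.2 rad); the robot touches nothing.
It fails at once if the brush already in the tray is shoved (more than 20 mm) (distance of stored_brush from where it was at the start of the episode above 0.02 m).
It fails at once if the heat gun is shoved (more than 20 mm) (distance of heat_gun from where it was at the start of the episode above 0.02 m).
It fails at once if the blue painting is shoved (more than 20 mm) (distance of painting from where it was at the start of the episode above 0.02 m).
It fails at once if a glass jar is dropped into the crate (falls faster than 0.6 m/s, about 20 mm of free fall) (horizontal distance between jar_a and crate below 0.09 m and height (world z) of jar_a below 0.05 m and linear speed of jar_a above 0.6 m/s).
It fails at once if a glass jar is dropped into the crate (falls faster than 0.6 m/s, about 20 mm of free fall) (horizontal distance between jar_b and crate below 0.09 m and height (world z) of jar_b below 0.05 m and linear speed of jar_b above 0.6 m/s).
It also fails if it takes over 128 s, if anything falls off the work surface, if the arm or the gripper's body presses on something with over 40 N, if the wrist force passes 120 N, or if a joint passes its speed limit or range.

## Working session

There is one attempt and no reset: what is moved stays moved. The work goes in short steps, Python scripts to look and compute and a tool call to move; the robot and the scene stay as the last step left them, time stands still between calls to the robot, and variables do not carry over. Pictures are saved under pics/ and viewed, at most 14 in all, crops included, and the job is handed in when it is done.

Besides the shell and the picture viewer there is one more tool, called after "Call:" in YAML: its name, and indented under it one key for each argument. servo_tool: Moves the arm, as the interface text tells. Its arguments: {"type":"object","properties":{"deltas":{"type":"array"},"grip_force":{"type":"number"}},"required":["deltas"]}

```bash
ls; mkdir -p pics; cat > h.py <<'E'
import numpy as np, cv2
from rig import robot
def snap(n,f=None):
    s=robot.snapshot(n); 
    if f: cv2.imwrite('pics/'+f,s['pixels'])
    return s
def ray(s,u,v,z):
    R=cv2.Rodrigues(np.array(s['rvec'],float))[0]; t=np.array(s['tvec'],float).ravel()
    c=-R.T@t; d=R.T@np.array([(u-s['cx'])/s['fx'],(v-s['cy'])/s['fy'],1.])
    return c+d*(z-c[2])/d[2]
def proj(s,p):
    R=cv2.Rodrigues(np.array(s['rvec'],float))[0]; q=R@np.array(p,float)+np.array(s['tvec'],float).ravel()
    return np.array([s['fx']*q[0]/q[2]+s['cx'],s['fy']*q[1]/q[2]+s['cy']])
E
python3 - <<'E'
from h import *
import pickle
for n in('top','side'):
    s=snap(n,n+'0.png'); pickle.dump(s,open(n+'0.pkl','wb'))
    R=cv2.Rodrigues(np.array(s['rvec'],float))[0]; print(n,s['fx'],-R.T@np.array(s['tvec']).ravel(),R[2])
print(robot.state())
E
```

```text
pics
top 493.84221152320316 [ 0.46528964 -0.00849953  1.21350502] [ 0.06986594 -0.00868351 -0.99751859]
side 372.6332047743349 [0.49854487 0.68623905 0.56864458] [ 0.09088907 -0.79236596 -0.6032374 ]
{'t': 0.1, 'q': array([-1.42748000e+00,  5.28367443e-01,  1.43375556e+00, -5.02475943e-07,
        1.18138991e+00, -1.78485736e-01]), 'dq': array([-4.60441842e-04, -1.98715244e-03, -1.88850799e-03, -4.98160964e-05,
        1.35798503e-03,  9.12520845e-04]), 'joint_efforts': array([-5.93239729e-04, -4.40985811e+01, -1.77151161e+01,  6.35828963e-02,
        5.33889164e-02, -3.70081284e-05]), 'eef_pos': array([ 0.19761543, -0.59225519,  0.22167894]), 'orientation': array([-9.59985417e-04,  9.87082861e-01,  1.60207686e-01,  1.66504257e-05]), 'wrist_force': array([ 0.76892833, -0.19904853, -0.31255593]), 'ft_torque': array([0.0310709 , 0.02910956, 0.03292981]), 'grip_force': 0.0, 'finger_gap': 0.08700756836657897}
```

View pics/top0.png

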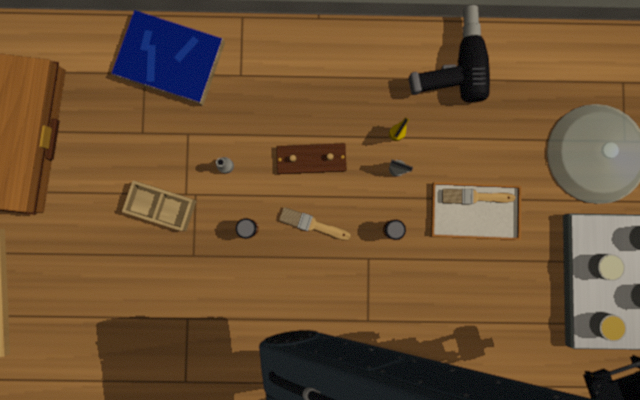

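View pics/side0.png

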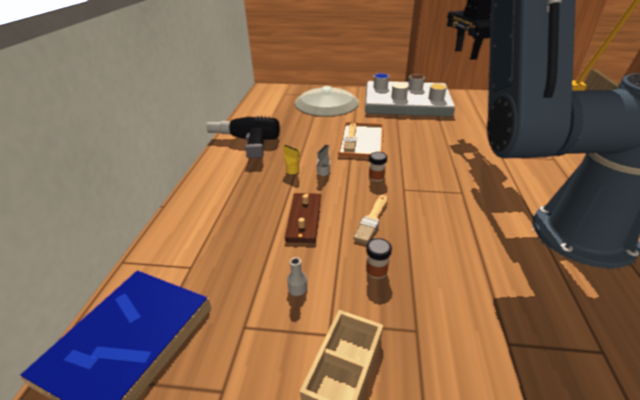

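```bash
cat > m.py <<'E'
from h import *
import pickle
T=pickle.load(open('top0.pkl','rb'));S=pickle.load(open('side0.pkl','rb'))
im=T['pixels']
a=cv2.resize(im[110:250,110:310],None,fx=4,fy=4,interpolation=cv2.INTER_CUBIC)
b=cv2.resize(im[110:250,340:530],None,fx=4,fy=4,interpolation=cv2.INTER_CUBIC)
cv2.imwrite('pics/ca.png',a);cv2.imwrite('pics/cb.png',b)
c=S['pixels'][130:400,270:410]; c=cv2.resize(c,None,fx=2.2,fy=2.2,interpolation=cv2.INTER_CUBIC); cv2.imwrite('pics/cs.png',c)
def blobs(s,mask,roi,z,name,amin=15):
    x0,y0,x1,y1=roi; m=np.zeros(mask.shape,np.uint8); m[y0:y1,x0:x1]=mask[y0:y1,x0:x1]
    cs,_=cv2.findContours(m,cv2.RETR_EXTERNAL,cv2.CHAIN_APPROX_NONE)
    for k in cs:
        if cv2.contourArea(k)<amin: continue
        r=cv2.minAreaRect(k); bx=cv2.boxPoints(r)
        M=cv2.moments(k); u,v=M['m10']/M['m00'],M['m01']/M['m00']
        w=np.array([ray(s,*p,z)[:2] for p in bx])
        print(name,'cen px',np.round((u,v),1),'rect c',np.round(r[0],1),'world',np.round(ray(s,*r[0],z)[:2],4),'A',M['m00'],'box',np.round(w,3).tolist())
hsv=cv2.cvtColor(im,cv2.COLOR_BGR2HSV);H,s_,V=[hsv[...,i].astype(int) for i in range(3)]
grey=((s_<70)*255).astype(np.uint8)
dark=((V<70)*255).astype(np.uint8)
blobs(T,dark,(230,212,262,245),.068,'jarL');blobs(T,dark,(380,212,412,245),.068,'jarR')
blobs(T,grey,(205,150,240,178),.03,'round');blobs(T,grey,(380,155,418,180),.03,'flat')
blobs(T,((V<110)*255).astype(np.uint8),(265,138,352,180),.016,'rack')
blobs(T,((s_<125)*255).astype(np.uint8),(110,170,200,240),.038,'crate')
blobs(T,grey,(425,178,525,242),.01,'tray')
blobs(T,((s_<100)*255).astype(np.uint8),(270,200,360,245),.008,'brush')
E
python3 m.py
```

```text
jarL cen px [244.2 228.6] rect c [243.4 227.8] world [0.4641 0.1614] A 360.5 box [[0.445, 0.194], [0.491, 0.188], [0.483, 0.129], [0.437, 0.134]]
jarR cen px [393.4 229.3] rect c [393.3 229.3] world [ 0.4662 -0.1853] A 342.0 box [[0.466, -0.15], [0.502, -0.185], [0.466, -0.221], [0.431, -0.186]]
round cen px [224.4 164.8] rect c [224.5 165. ] world [0.6141 0.2165] A 183.0 box [[0.631, 0.237], [0.631, 0.197], [0.597, 0.196], [0.597, 0.236]]
flat cen px [398.5 167.8] rect c [399.3 168.9] world [ 0.6119 -0.205 ] A 202.5 box [[0.605, -0.175], [0.64, -0.192], [0.618, -0.235], [0.584, -0.218]]
rack cen px [308.7 158.6] rect c [308.5 158.6] world [0.6351 0.015 ] A 2098.0 box [[0.667, 0.108], [0.677, -0.074], [0.603, -0.078], [0.594, 0.104]]
crate cen px [158.5 205.7] rect c [158.7 205.8] world [0.5128 0.368 ] A 2075.5 box [[0.497, 0.455], [0.573, 0.434], [0.528, 0.281], [0.452, 0.302]]
tray cen px [475.9 210.6] rect c [475.8 210.8] world [ 0.5146 -0.3962] A 3905.5 box [[0.457, -0.293], [0.578, -0.298], [0.573, -0.501], [0.452, -0.494]]
brush cen px [301.9 220.5] rect c [297.8 219.3] world [0.4869 0.0386] A 219.5 box [[0.477, 0.075], [0.516, 0.063], [0.496, 0.002], [0.458, 0.014]]
```

View pics/ca.png

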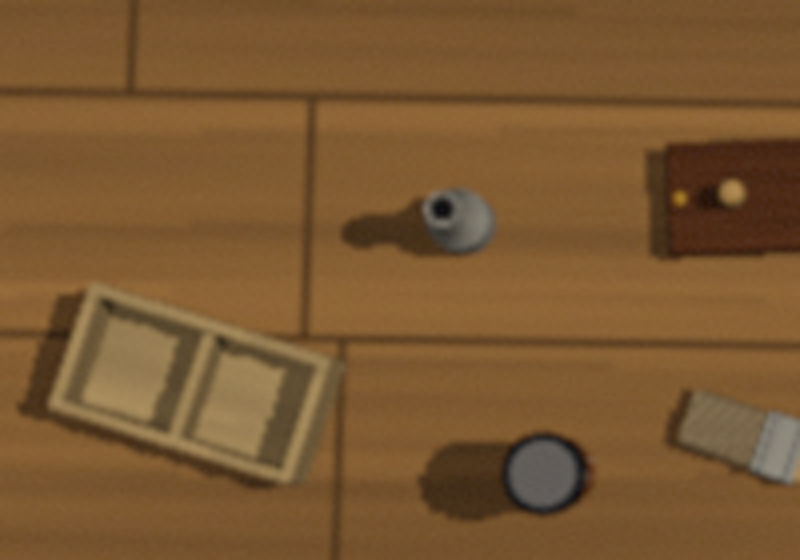

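View pics/cb.png

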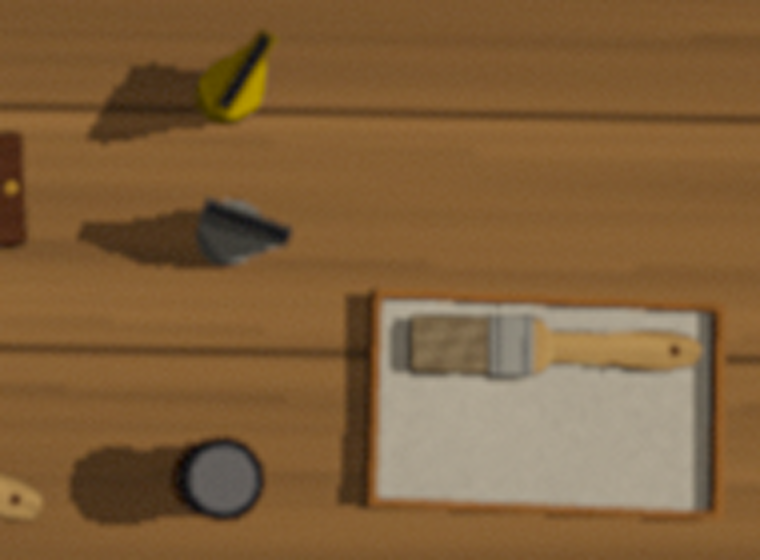

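View pics/cs.png

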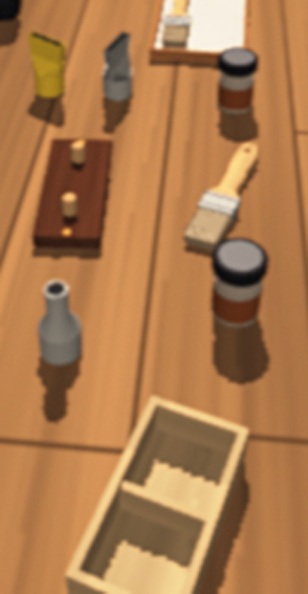

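The candidates for nozzle_flat are the grey one at top (400,168) and the yellow one at (400,129). The grey one is meant, because yellow is excluded, and crop cb confirms it. Other top-view pixels:
- Jars: (246,228) and (395,229)
- Round nozzle: mouth at (220,162)
- Crate: (158,205)
- Rack: (311,158)
- Tray: (476,211), bristles to image left
- Loose brush: (280,214) to (350,236)

```bash
cat > m2.py <<'E'
from h import *
import pickle
T=pickle.load(open('top0.pkl','rb'));S=pickle.load(open('side0.pkl','rb'))
A=lambda p,z,o=110:ray(T,(p[0]+.5)/4-.5+o,(p[1]+.5)/4-.5+110,z)[:2]
B=lambda p,z:A(p,z,340)
C=lambda p,z:ray(S,(p[0]+.5)/2.2-.5+270,(p[1]+.5)/2.2-.5+130,z)[:2]
r=lambda *a:print(*[np.round(x,4) if not isinstance(x,str) else x for x in a])
r('jarL',A((544,473),.068),C((240,261),.068)); r('jarR',B((222,479),.068),C((238,60),.068))
r('round',A((441,208),.074),C((57,288),.074)); 
f1,f2=B((206,211),.074),B((290,236),.074); r('flat',f1,f2,(f1+f2)/2,C((117,41),.074),'yaw y',np.arctan2(*(f1-f2)[::-1]))
c1,c2,c3,c4=[A(p,.038) for p in((93,288),(335,358.5),(292,478.5),(50,408))]
r('crate',(c1+c2+c3+c4)/4,'div',A((195,387),.033),'yaw',np.arctan2(*(c1-c2)[::-1]),np.arctan2(*(c4-c3)[::-1]),np.linalg.norm(c1-c2))
s1,s2=A((679,198),.017),B((11,187),.017); r('rack screws',s1,s2,(s1+s2)/2,np.arctan2(*(s1-s2)[::-1]))
im=T['pixels']; V=im.max(2).astype(int)
m=((V>120)*255).astype(np.uint8); q=np.zeros_like(m); q[146:170,284:338]=m[146:170,284:338]
n,_,st,ce=cv2.connectedComponentsWithStats(q)
for i in range(1,n):
    if st[i,4]>4: r('dowel',ce[i],ray(T,*ce[i],.034)[:2])
t=[B(p,.016) for p in((376,292),(720,306),(716,514),(372,506))]; r('tray',sum(t)/4,'yaw',np.arctan2(*(t[0]-t[1])[::-1]),np.arctan2(*(t[3]-t[2])[::-1]))
b1,b2=A((681,416),.008),B((42,505),.008); h=B((15,498),.012); d=(b1-h)/np.linalg.norm(b1-h)
r('brush tip',b1,'tail',b2,'hole',h,'len',np.linalg.norm(b1-b2),'yaw',np.arctan2(d[1],d[0]),'origin',b1-.097*d, b1+(b2-b1)*97/175)
E
python3 m2.py
```

```text
jarL [0.4639 0.1563] [0.4617 0.1664]
jarR [ 0.466  -0.1897] [ 0.464  -0.1778]
round [0.6162 0.2191] [0.6126 0.2197]
flat [ 0.6214 -0.1785] [ 0.6076 -0.2275] [ 0.6145 -0.203 ] [ 0.6128 -0.1997] yaw y 1.2965
crate [0.5138 0.3703] div [0.5117 0.3704] yaw 1.3042 1.3048 0.1504
rack screws [0.6324 0.0859] [ 0.6419 -0.0677] [0.6371 0.0091] 1.6322
dowel [330.08 155.8 ] [ 0.6402 -0.0372]
dowel [292.7857 157.5   ] [0.6345 0.0524]
tray [ 0.5146 -0.3951] yaw 1.547 1.5636
brush tip [0.4999 0.0824] tail [ 0.4485 -0.0896] hole [ 0.4525 -0.0729] len 0.1795 yaw 1.2751 origin [ 0.4716 -0.0104] [ 0.4714 -0.0129]
```

Call:
servo_tool:
  deltas:
    - {"delta_pos":[0,0,0],"spin":-0.102,"fingers":1}
    - {"delta_pos":[0,0,0],"spin":-0.102,"fingers":1}
    - {"delta_pos":[0,0,0],"spin":-0.102,"fingers":1}
    - {"delta_pos":[0,0,0],"spin":-0.102,"fingers":1}
    - {"delta_pos":[0,0,0],"spin":-0.102,"fingers":1}
    - {"delta_pos":[0,0,0],"spin":-0.102,"fingers":1}
    - {"delta_pos":[0,0,0],"spin":0,"fingers":1}
  grip_force: 20

```text
t: 0.98
eef_pos: [0.1976, -0.5925, 0.222]
orientation: [-0.0, 0.802, 0.598, 0.0]
wrist_force: [0.2, 0.7, -0.7]
finger_gap: 0.0872
grip_force: 0.0
```

```bash
python3 - <<'E'
from h import *
import pickle
T=pickle.load(open('top0.pkl','rb'));S=pickle.load(open('side0.pkl','rb'))
hs=cv2.cvtColor(S['pixels'],cv2.COLOR_BGR2HSV).astype(int)
for n,roi in(('L',(360,230,396,270)),('R',(364,145,392,172))):
    x0,y0,x1,y1=roi; m=(hs[y0:y1,x0:x1,1]<80)|(hs[y0:y1,x0:x1,2]<40); m=m.astype(np.uint8)
    _,lab,st,_=cv2.connectedComponentsWithStats(m); i=1+st[1:,4].argmax(); x,y,w,h,a=st[i]
    u=x0+x+(w-1)/2; vt=y0+y-.5; p=ray(S,u,vt,.068); print(n,x0+x,y0+y,w,h,'far rim',p[:2])
    for yy in (.155,.160,.165) if n=='L' else(-.19,-.185,-.18): print(yy,proj(S,(.465,yy-.024,.068)),proj(T,(.465,yy,.068)))
ht=cv2.cvtColor(T['pixels'],cv2.COLOR_BGR2HSV).astype(int)
for n,roi in(('L',(232,214,262,244)),('R',(381,214,411,244))):
    x0,y0,x1,y1=roi; m=((ht[y0:y1,x0:x1,1]<60)&(ht[y0:y1,x0:x1,2]>60)).astype(np.uint8)
    _,lab,st,ce=cv2.connectedComponentsWithStats(m); i=1+st[1:,4].argmax(); c=ce[i]+[x0,y0]; print(n,st[i],c,ray(T,*c,.068)[:2])
E
```

```text
L 367 239 24 27 far rim [0.46228557 0.13879808]
0.155 [377.1249887  235.73670063] [246.18066414 227.42214576]
0.16 [377.11585032 237.44332614] [244.01443343 227.38732982]
0.165 [377.10661288 239.1684509 ] [241.84803788 227.35251124]
R 364 145 22 25 far rim [ 0.47361912 -0.24573797]
-0.19 [377.58278905 150.2408217 ] [395.25356655 229.81806453]
-0.185 [377.57792696 151.14883423] [393.09866454 229.78343067]
-0.18 [377.57302652 152.06401036] [390.94359897 229.74879418]
L [  5   6  17  17 227] [245.2246696 227.9030837] [0.46385616 0.15717594]
R [  6   7  17  17 220] [395.34545455 229.35909091] [ 0.46606416 -0.19020722]
```

```bash
cat > w.py <<'E'
import sys,numpy as np
from scipy.spatial.transform import Rotation as Ro
# usage: w.py x,y,z ... : tool-frame units (1=.25 m) between successive waypoints, from the present pose
from rig import robot
s=robot.state(); p=np.array(s['eef_pos']); w,x,y,z=s['orientation']; R=Ro.from_quat([x,y,z,w])
if sys.argv[1].startswith('phi='): R=Ro.from_rotvec([0,0,float(sys.argv.pop(1)[4:])-np.arctan2(R.as_matrix()[1,1],R.as_matrix()[0,1])])*R
print('at',np.round(p,4),'phi',round(float(np.arctan2(R.as_matrix()[1,1],R.as_matrix()[0,1])),4))
for a in sys.argv[1:]:
    t=np.array([float(v) for v in a.split(',')]); d=R.inv().apply(t-p)/.25; n=int(np.ceil(np.linalg.norm(d)/.2)); print(a,np.round(d,4),'rows',n,'each',np.round(d/max(n,1),4)); p=t
E
python3 w.py .465,-.188,.17 .465,-.188,.041 .465,-.188,.17 .5223,.405,.17 .5223,.405,.049 .5223,.405,.17 .463,.159,.17 .463,.159,.041 .463,.159,.17 .5033,.3356,.17 .5033,.3356,.049
```

```text
at [ 0.1976 -0.5925  0.222 ] phi -0.2896
.465,-.188,.17 [1.8559 0.5629 0.2098] rows 10 each [0.1856 0.0563 0.021 ]
.465,-.188,.041 [-5.00e-04  2.00e-04  5.16e-01] rows 3 each [-2.00e-04  1.00e-04  1.72e-01]
.465,-.188,.17 [ 5.00e-04 -2.00e-04 -5.16e-01] rows 3 each [ 2.00e-04 -1.00e-04 -1.72e-01]
.5223,.405,.17 [ 2.3387 -0.4577  0.0026] rows 12 each [ 0.1949 -0.0381  0.0002]
.5223,.405,.049 [-5.00e-04  2.00e-04  4.84e-01] rows 3 each [-2.000e-04  1.000e-04  1.613e-01]
.5223,.405,.17 [ 5.00e-04 -2.00e-04 -4.84e-01] rows 3 each [ 2.000e-04 -1.000e-04 -1.613e-01]
.463,.159,.17 [-1.0108  0.0537 -0.0011] rows 6 each [-0.1685  0.0089 -0.0002]
.463,.159,.041 [-5.00e-04  2.00e-04  5.16e-01] rows 3 each [-2.00e-04  1.00e-04  1.72e-01]
.463,.159,.17 [ 5.00e-04 -2.00e-04 -5.16e-01] rows 3 each [ 2.00e-04 -1.00e-04 -1.72e-01]
.5033,.3356,.17 [ 0.723  -0.0472  0.0008] rows 4 each [ 0.1808 -0.0118  0.0002]
.5033,.3356,.049 [-5.00e-04  2.00e-04  4.84e-01] rows 3 each [-2.000e-04  1.000e-04  1.613e-01]
```

Call:
servo_tool:
  deltas:
    - {"delta_pos":[0.1326,0.0402,0.015],"spin":0,"fingers":1}
    - {"delta_pos":[0.1326,0.0402,0.015],"spin":0,"fingers":1}
    - {"delta_pos":[0.1326,0.0402,0.015],"spin":0,"fingers":1}
    - {"delta_pos":[0.1326,0.0402,0.015],"spin":0,"fingers":1}
    - {"delta_pos":[0.1326,0.0402,0.015],"spin":0,"fingers":1}
    - {"delta_pos":[0.1326,0.0402,0.015],"spin":0,"fingers":1}
    - {"delta_pos":[0.1326,0.0402,0.015],"spin":0,"fingers":1}
    - {"delta_pos":[0.1326,0.0402,0.015],"spin":0,"fingers":1}
    - {"delta_pos":[0.1326,0.0402,0.015],"spin":0,"fingers":1}
    - {"delta_pos":[0.1326,0.0402,0.015],"spin":0,"fingers":1}
    - {"delta_pos":[0.1326,0.0402,0.015],"spin":0,"fingers":1}
    - {"delta_pos":[0.1326,0.0402,0.015],"spin":0,"fingers":1}
    - {"delta_pos":[0.1326,0.0402,0.015],"spin":0,"fingers":1}
    - {"delta_pos":[0.1326,0.0402,0.015],"spin":0,"fingers":1}
    - {"delta_pos":[0,0,0],"spin":0,"fingers":1}
    - {"delta_pos":[0,0,0],"spin":0,"fingers":1}

```text
t: 2.98
eef_pos: [0.4642, -0.1881, 0.17]
orientation: [0.0, 0.801, 0.598, -0.0]
wrist_force: [0.1, -0.2, 0.0]
finger_gap: 0.087
grip_force: 0.0
```

```bash
python3 w.py .465,-.188,.17
```

```text
at [ 0.4642 -0.1881  0.17  ] phi -0.2886
.465,-.188,.17 [0.0013 0.0031 0.0002] rows 1 each [0.0013 0.0031 0.0002]
```

Good tracking. Descend, grip and lift.

Call:
servo_tool:
  deltas:
    - {"delta_pos":[0,0.003,0.13],"spin":0,"fingers":1}
    - {"delta_pos":[0,0,0.13],"spin":0,"fingers":1}
    - {"delta_pos":[0,0,0.13],"spin":0,"fingers":1}
    - {"delta_pos":[0,0,0.126],"spin":0,"fingers":1}
    - {"delta_pos":[0,0,0],"spin":0,"fingers":1}
    - {"delta_pos":[0,0,0],"spin":0,"fingers":-1}
    - {"delta_pos":[0,0,0],"spin":0,"fingers":-1}
    - {"delta_pos":[0,0,0],"spin":0,"fingers":-1}
    - {"delta_pos":[0,0,0],"spin":0,"fingers":-1}
    - {"delta_pos":[0,0,0],"spin":0,"fingers":-1}
    - {"delta_pos":[0,0,0],"spin":0,"fingers":-1}
    - {"delta_pos":[0,0,-0.13],"spin":0,"fingers":-1}
    - {"delta_pos":[0,0,-0.13],"spin":0,"fingers":-1}
    - {"delta_pos":[0,0,-0.13],"spin":0,"fingers":-1}
    - {"delta_pos":[0,0,-0.126],"spin":0,"fingers":-1}
    - {"delta_pos":[0,0,0],"spin":0,"fingers":-1}
  grip_force: 25

```text
t: 4.97
eef_pos: [0.4662, -0.1887, 0.1716]
orientation: [0.002, 0.801, 0.598, 0.001]
wrist_force: [0.8, -0.0, -2.3]
finger_gap: 0.0473
grip_force: 25.0
```

```bash
python3 - <<'E'
from h import *
s=snap('side'); i=s['pixels']; cv2.imwrite('pics/j1.png',cv2.resize(i[60:260,300:480],None,fx=3,fy=3))
E
python3 w.py .5223,.405,.17
```

```text
at [ 0.4651 -0.188   0.1702] phi -0.2876
.5223,.405,.17 [ 2.3395e+00 -4.5360e-01 -6.0000e-04] rows 12 each [ 1.95e-01 -3.78e-02 -1.00e-04]
```

View pics/j1.png

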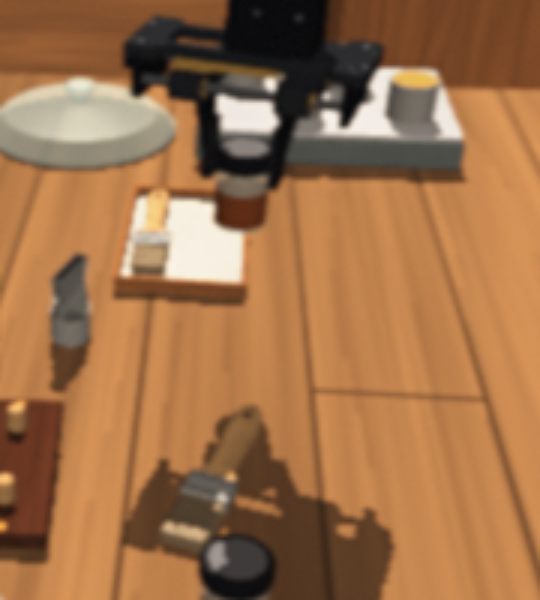

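The jar is gripped upright by the lid, at crop (242,185). Carry it to the far compartment.

Call:
servo_tool:
  deltas:
    - {"delta_pos":[0.07,-0.0136,0],"spin":0,"fingers":-1}
    - {"delta_pos":[0.11,-0.0214,0],"spin":0,"fingers":-1}
    - {"delta_pos":[0.15,-0.0291,0],"spin":0,"fingers":-1}
    - {"delta_pos":[0.15,-0.0291,0],"spin":0,"fingers":-1}
    - {"delta_pos":[0.15,-0.0291,0],"spin":0,"fingers":-1}
    - {"delta_pos":[0.15,-0.0291,0],"spin":0,"fingers":-1}
    - {"delta_pos":[0.15,-0.0291,0],"spin":0,"fingers":-1}
    - {"delta_pos":[0.15,-0.0291,0],"spin":0,"fingers":-1}
    - {"delta_pos":[0.15,-0.0291,0],"spin":0,"fingers":-1}
    - {"delta_pos":[0.15,-0.0291,0],"spin":0,"fingers":-1}
    - {"delta_pos":[0.15,-0.0291,0],"spin":0,"fingers":-1}
    - {"delta_pos":[0.15,-0.0291,0],"spin":0,"fingers":-1}
    - {"delta_pos":[0.15,-0.0291,0],"spin":0,"fingers":-1}
    - {"delta_pos":[0.15,-0.0291,0],"spin":0,"fingers":-1}
    - {"delta_pos":[0.15,-0.0291,0],"spin":0,"fingers":-1}
    - {"delta_pos":[0.13,-0.0252,0],"spin":0,"fingers":-1}
    - {"delta_pos":[0.08,-0.0155,0],"spin":0,"fingers":-1}
    - {"delta_pos":[0,0,0],"spin":0,"fingers":-1}
    - {"delta_pos":[0,0,0],"spin":0,"fingers":-1}
    - {"delta_pos":[0,0,0],"spin":0,"fingers":-1}

```text
t: 7.52
eef_pos: [0.5216, 0.4041, 0.1695]
orientation: [-0.0, 0.801, 0.598, -0.001]
wrist_force: [0.9, -0.5, -2.4]
finger_gap: 0.0473
grip_force: 25.0
```

```bash
python3 - <<'E'
from h import *
for n in('top','side'):
  s=snap(n); i=s['pixels']; R=(slice(150,300),slice(60,260)) if n=='top' else (slice(200,400),slice(240,460)); cv2.imwrite('pics/j2%s.png'%n,cv2.resize(i[R],None,fx=2,fy=2))
a=cv2.imread('pics/j2top.png');b=cv2.imread('pics/j2side.png')
c=np.zeros((400,840,3),np.uint8)[:, :800]; c[:300,:360]=a[:,:360]; c[:,360:800]=b; cv2.imwrite('pics/j2.png',c)
E
python3 w.py .5223,.405,.17 .5223,.405,.050
```

```text
at [0.5221 0.4043 0.17  ] phi -0.2888
.5223,.405,.17 [ 0.003  -0.0001 -0.    ] rows 1 each [ 0.003  -0.0001 -0.    ]
.5223,.405,.050 [2.0e-04 2.0e-04 4.8e-01] rows 3 each [1.0e-04 1.0e-04 1.6e-01]
```

View pics/j2.png

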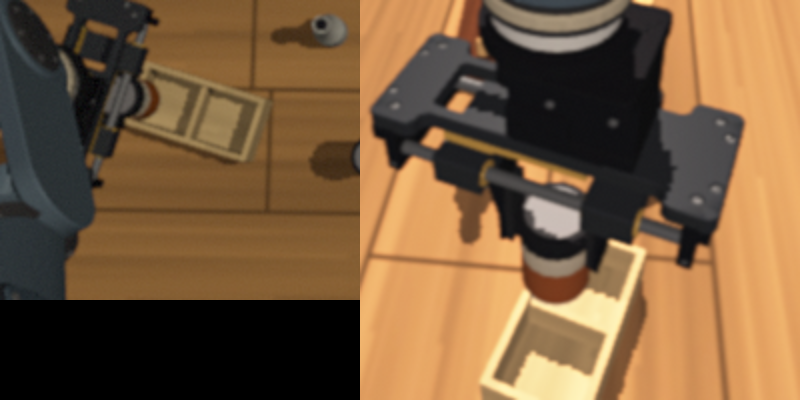

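The jar hangs over the far compartment, consistent with perspective. Lower it.

Call:
servo_tool:
  deltas:
    - {"delta_pos":[0.003,0,0.1],"spin":0,"fingers":-1}
    - {"delta_pos":[0,0,0.1],"spin":0,"fingers":-1}
    - {"delta_pos":[0,0,0.08],"spin":0,"fingers":-1}
    - {"delta_pos":[0,0,0.06],"spin":0,"fingers":-1}
    - {"delta_pos":[0,0,0.05],"spin":0,"fingers":-1}
    - {"delta_pos":[0,0,0.04],"spin":0,"fingers":-1}
    - {"delta_pos":[0,0,0.03],"spin":0,"fingers":-1}
    - {"delta_pos":[0,0,0.02],"spin":0,"fingers":-1}
    - {"delta_pos":[0,0,0.006],"spin":0,"fingers":-1}
    - {"delta_pos":[0,0,0],"spin":0,"fingers":-1}
    - {"delta_pos":[0,0,0],"spin":0,"fingers":-1}

```text
t: 9.0
eef_pos: [0.5226, 0.4061, 0.049]
orientation: [0.0, 0.801, 0.598, 0.0]
wrist_force: [0.6, 0.7, -2.2]
finger_gap: 0.0473
grip_force: 25.0
```

Call:
servo_tool:
  deltas:
    - {"delta_pos":[0,0,0.005],"spin":0,"fingers":-1}
    - {"delta_pos":[0,0,0.003],"spin":0,"fingers":-1}
    - {"delta_pos":[0,0,0],"spin":0,"fingers":0.2}
    - {"delta_pos":[0,0,0],"spin":0,"fingers":0.6}
    - {"delta_pos":[0,0,0],"spin":0,"fingers":0.6}
    - {"delta_pos":[0,0,0],"spin":0,"fingers":0.6}
    - {"delta_pos":[0,0,0],"spin":0,"fingers":0.6}
    - {"delta_pos":[0,0,-0.08],"spin":0,"fingers":0.6}
    - {"delta_pos":[0,0,-0.12],"spin":0,"fingers":0.6}
    - {"delta_pos":[0,0,-0.15],"spin":0,"fingers":1}
    - {"delta_pos":[0,0,-0.142],"spin":0,"fingers":1}
    - {"delta_pos":[-0.125,0.0067,0],"spin":0,"fingers":1}
    - {"delta_pos":[-0.125,0.0067,0],"spin":0,"fingers":1}
    - {"delta_pos":[-0.125,0.0067,0],"spin":0,"fingers":1}
    - {"delta_pos":[-0.125,0.0067,0],"spin":0,"fingers":1}
    - {"delta_pos":[-0.125,0.0067,0],"spin":0,"fingers":1}
    - {"delta_pos":[-0.125,0.0067,0],"spin":0,"fingers":1}
    - {"delta_pos":[-0.125,0.0067,0],"spin":0,"fingers":1}
    - {"delta_pos":[-0.125,0.0067,0],"spin":0,"fingers":1}
    - {"delta_pos":[0,0,0],"spin":0,"fingers":1}

```text
t: 11.5
eef_pos: [0.4642, 0.1611, 0.1708]
orientation: [0.0, 0.802, 0.597, 0.0]
wrist_force: [-0.1, 1.2, -0.8]
finger_gap: 0.0874
grip_force: 0.0
```

```bash
python3 w.py .463,.159,.17 .463,.159,.041
```

```text
at [0.4642 0.1611 0.1708] phi -0.2905
.463,.159,.17 [-0.0092 -0.0021  0.0032] rows 1 each [-0.0092 -0.0021  0.0032]
.463,.159,.041 [-2.00e-04 -5.00e-04  5.16e-01] rows 3 each [-1.00e-04 -2.00e-04  1.72e-01]
```

Call:
servo_tool:
  deltas:
    - {"delta_pos":[-0.006,-0.002,0.13],"spin":0,"fingers":1}
    - {"delta_pos":[0,0,0.13],"spin":0,"fingers":1}
    - {"delta_pos":[0,0,0.13],"spin":0,"fingers":1}
    - {"delta_pos":[0,0,0.126],"spin":0,"fingers":1}
    - {"delta_pos":[0,0,0],"spin":0,"fingers":1}
    - {"delta_pos":[0,0,0],"spin":0,"fingers":-1}
    - {"delta_pos":[0,0,0],"spin":0,"fingers":-1}
    - {"delta_pos":[0,0,0],"spin":0,"fingers":-1}
    - {"delta_pos":[0,0,0],"spin":0,"fingers":-1}
    - {"delta_pos":[0,0,0],"spin":0,"fingers":-1}
    - {"delta_pos":[0,0,0],"spin":0,"fingers":-1}
    - {"delta_pos":[0,0,-0.13],"spin":0,"fingers":-1}
    - {"delta_pos":[0,0,-0.13],"spin":0,"fingers":-1}
    - {"delta_pos":[0,0,-0.13],"spin":0,"fingers":-1}
    - {"delta_pos":[0,0,-0.126],"spin":0,"fingers":-1}
    - {"delta_pos":[0,0,0],"spin":0,"fingers":-1}

```text
t: 13.5
eef_pos: [0.4648, 0.1612, 0.1712]
orientation: [0.001, 0.801, 0.598, 0.002]
wrist_force: [0.4, -0.6, -2.7]
finger_gap: 0.0474
grip_force: 25.0
```

```bash
python3 w.py .5033,.3356,.17 .5033,.3356,.0473; python3 - <<'E'
from h import *
s=snap('top'); i=s['pixels']; cv2.imwrite('pics/j3.png',cv2.resize(i[150:270,100:300],None,fx=4,fy=4))
E
```

```text
at [0.4648 0.1612 0.1712] phi -0.2877
.5033,.3356,.17 [ 0.7125 -0.0502  0.0059] rows 4 each [ 0.1781 -0.0126  0.0015]
.5033,.3356,.0473 [-0.001  -0.0023  0.4908] rows 3 each [-0.0003 -0.0008  0.1636]
```

View pics/j3.png

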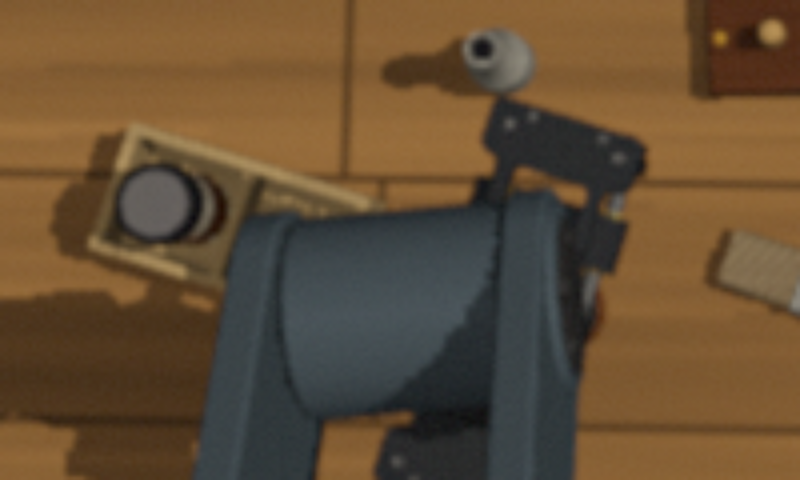

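The first jar stands in the far compartment, with its lid at crop (157,203). Place the second.

Call:
servo_tool:
  deltas:
    - {"delta_pos":[0.07,-0.005,0],"spin":0,"fingers":-1}
    - {"delta_pos":[0.13,-0.009,0],"spin":0,"fingers":-1}
    - {"delta_pos":[0.15,-0.01,0],"spin":0,"fingers":-1}
    - {"delta_pos":[0.15,-0.01,0],"spin":0,"fingers":-1}
    - {"delta_pos":[0.14,-0.01,0],"spin":0,"fingers":-1}
    - {"delta_pos":[0.075,-0.005,0],"spin":0,"fingers":-1}
    - {"delta_pos":[0,0,0],"spin":0,"fingers":-1}
    - {"delta_pos":[0,0,0],"spin":0,"fingers":-1}
    - {"delta_pos":[0,0,0.1],"spin":0,"fingers":-1}
    - {"delta_pos":[0,0,0.1],"spin":0,"fingers":-1}
    - {"delta_pos":[0,0,0.08],"spin":0,"fingers":-1}
    - {"delta_pos":[0,0,0.06],"spin":0,"fingers":-1}
    - {"delta_pos":[0,0,0.05],"spin":0,"fingers":-1}
    - {"delta_pos":[0,0,0.04],"spin":0,"fingers":-1}
    - {"delta_pos":[0,0,0.03],"spin":0,"fingers":-1}
    - {"delta_pos":[0,0,0.02],"spin":0,"fingers":-1}
    - {"delta_pos":[0,0,0.005],"spin":0,"fingers":-1}
    - {"delta_pos":[0,0,0],"spin":0,"fingers":-1}

```text
t: 15.8
eef_pos: [0.5025, 0.3361, 0.0485]
orientation: [0.0, 0.801, 0.598, 0.0]
wrist_force: [-0.2, -0.0, -1.4]
finger_gap: 0.0469
grip_force: 25.0
```

```bash
python3 w.py .5033,.3356,.0473 .5033,.3356,.17 .615,.2195,.17 .615,.2195,.043
```

```text
at [0.5025 0.3361 0.0485] phi -0.2876
.5033,.3356,.0473 [-0.001   0.0036  0.0048] rows 1 each [-0.001   0.0036  0.0048]
.5033,.3356,.17 [ 2.000e-04  2.000e-04 -4.908e-01] rows 3 each [ 1.000e-04  1.000e-04 -1.636e-01]
.615,.2195,.17 [-3.186e-01  5.602e-01  1.000e-04] rows 4 each [-0.0797  0.14    0.    ]
.615,.2195,.043 [-2.00e-04 -2.00e-04  5.08e-01] rows 3 each [-1.000e-04 -1.000e-04  1.693e-01]
```

Call:
servo_tool:
  deltas:
    - {"delta_pos":[0,0,0.004],"spin":0,"fingers":-1}
    - {"delta_pos":[0,0,0.003],"spin":0,"fingers":-1}
    - {"delta_pos":[0,0,0],"spin":0,"fingers":0.2}
    - {"delta_pos":[0,0,0],"spin":0,"fingers":0.6}
    - {"delta_pos":[0,0,0],"spin":0,"fingers":0.6}
    - {"delta_pos":[0,0,0],"spin":0,"fingers":0.6}
    - {"delta_pos":[0,0,0],"spin":0,"fingers":0.6}
    - {"delta_pos":[0,0,-0.08],"spin":0,"fingers":0.6}
    - {"delta_pos":[0,0,-0.12],"spin":0,"fingers":0.6}
    - {"delta_pos":[0,0,-0.15],"spin":0,"fingers":0.6}
    - {"delta_pos":[0,0,-0.142],"spin":0,"fingers":0.4}
    - {"delta_pos":[-0.0797,0.14,0],"spin":0,"fingers":0.2}
    - {"delta_pos":[-0.0797,0.14,0],"spin":0,"fingers":0.2}
    - {"delta_pos":[-0.0797,0.14,0],"spin":0,"fingers":0.2}
    - {"delta_pos":[-0.0797,0.14,0],"spin":0,"fingers":0.2}
    - {"delta_pos":[0,0,0],"spin":0,"fingers":0.2}
    - {"delta_pos":[0,0,0],"spin":0,"fingers":0.2}

```text
t: 17.92
eef_pos: [0.6132, 0.2199, 0.1692]
orientation: [-0.001, 0.801, 0.598, -0.001]
wrist_force: [-0.3, -0.4, -0.7]
finger_gap: 0.0521
grip_force: 0.0
```

```bash
python3 w.py .615,.2195,.17 .615,.2195,.043; python3 - <<'E'
from h import *
s=snap('side'); i=s['pixels']; cv2.imwrite('pics/j4.png',cv2.resize(i[180:400,200:420],None,fx=2.7,fy=2.7))
E
```

```text
at [0.6132 0.2199 0.1692] phi -0.2881
.615,.2195,.17 [ 0.0005  0.0073 -0.0033] rows 1 each [ 0.0005  0.0073 -0.0033]
.615,.2195,.043 [1.00e-04 8.00e-04 5.08e-01] rows 3 each [0.     0.0003 0.1693]
```

View pics/j4.png

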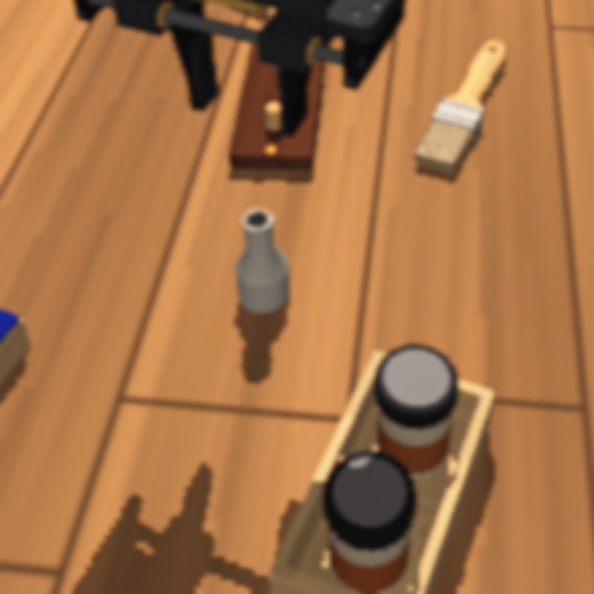

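Both jars stand in their compartments, at crop (415,380) and (368,490). Now grip the round nozzle.

Call:
servo_tool:
  deltas:
    - {"delta_pos":[0,0.004,0.13],"spin":0,"fingers":0.2}
    - {"delta_pos":[0,0,0.13],"spin":0,"fingers":0.2}
    - {"delta_pos":[0,0,0.13],"spin":0,"fingers":0.2}
    - {"delta_pos":[0,0,0.118],"spin":0,"fingers":0.2}
    - {"delta_pos":[0,0,0],"spin":0,"fingers":0.2}
    - {"delta_pos":[0,0,0],"spin":0,"fingers":-1}
    - {"delta_pos":[0,0,0],"spin":0,"fingers":-1}
    - {"delta_pos":[0,0,0],"spin":0,"fingers":-1}
    - {"delta_pos":[0,0,0],"spin":0,"fingers":-1}
    - {"delta_pos":[0,0,0],"spin":0,"fingers":-1}
    - {"delta_pos":[0,0,0],"spin":0,"fingers":-1}
    - {"delta_pos":[0,0,-0.13],"spin":0,"fingers":-1}
    - {"delta_pos":[0,0,-0.13],"spin":0,"fingers":-1}
    - {"delta_pos":[0,0,-0.13],"spin":0,"fingers":-1}
    - {"delta_pos":[0,0,-0.118],"spin":0,"fingers":-1}
    - {"delta_pos":[0,0,0],"spin":0,"fingers":-1}

```text
t: 19.98
eef_pos: [0.6167, 0.2198, 0.1717]
orientation: [0.001, 0.801, 0.598, 0.002]
wrist_force: [-0.0, -0.0, -0.4]
finger_gap: 0.0192
grip_force: 24.8
```

```bash
python3 w.py .6344,.0532,.17 .6344,.0532,.059 .6344,.0532,.17 .614,-.202,.17 .614,-.202,.046
```

```text
at [0.6167 0.2198 0.1717] phi -0.2877
.6344,.0532,.17 [-0.6189  0.257   0.0066] rows 4 each [-0.1547  0.0643  0.0017]
.6344,.0532,.059 [-0.0011 -0.0022  0.444 ] rows 3 each [-0.0004 -0.0007  0.148 ]
.6344,.0532,.17 [ 0.0011  0.0022 -0.444 ] rows 3 each [ 0.0004  0.0007 -0.148 ]
.614,-.202,.17 [-1.002   0.2114 -0.0014] rows 6 each [-0.167   0.0352 -0.0002]
.614,-.202,.046 [-0.0012 -0.0025  0.496 ] rows 3 each [-0.0004 -0.0008  0.1653]
```

Call:
servo_tool:
  deltas:
    - {"delta_pos":[-0.06,0.025,0],"spin":0,"fingers":-1}
    - {"delta_pos":[-0.12,0.05,0],"spin":0,"fingers":-1}
    - {"delta_pos":[-0.14,0.06,0],"spin":0,"fingers":-1}
    - {"delta_pos":[-0.14,0.06,0],"spin":0,"fingers":-1}
    - {"delta_pos":[-0.1,0.042,0],"spin":0,"fingers":-1}
    - {"delta_pos":[-0.06,0.024,0],"spin":0,"fingers":-1}
    - {"delta_pos":[0,0,0.12],"spin":0,"fingers":-1}
    - {"delta_pos":[0,0,0.1],"spin":0,"fingers":-1}
    - {"delta_pos":[0,0,0.06],"spin":0,"fingers":-1}
    - {"delta_pos":[0,0,0],"spin":0,"fingers":-1}
    - {"delta_pos":[0,0,0],"spin":0,"fingers":-1}

```text
t: 21.35
eef_pos: [0.6342, 0.0525, 0.1002]
orientation: [0.0, 0.801, 0.599, 0.001]
wrist_force: [0.6, 0.1, -0.2]
finger_gap: 0.0191
grip_force: 24.8
```

```bash
python3 w.py .6344,.0532,.10 .6344,.0532,.059; python3 - <<'E'
from h import *
s=snap('side'); i=s['pixels']; cv2.imwrite('pics/j5.png',cv2.resize(i[140:270,250:380],None,fx=4,fy=4))
print(proj(s,(.6344,.0532,.036)))
E
```

```text
at [0.6342 0.0525 0.1002] phi -0.2874
.6344,.0532,.10 [ 0.0031 -0.      0.0006] rows 1 each [ 0.0031 -0.      0.0006]
.6344,.0532,.059 [-1.00e-04 -2.00e-04  1.64e-01] rows 1 each [-1.00e-04 -2.00e-04  1.64e-01]
[300.19580681 217.89380766]
```

View pics/j5.png

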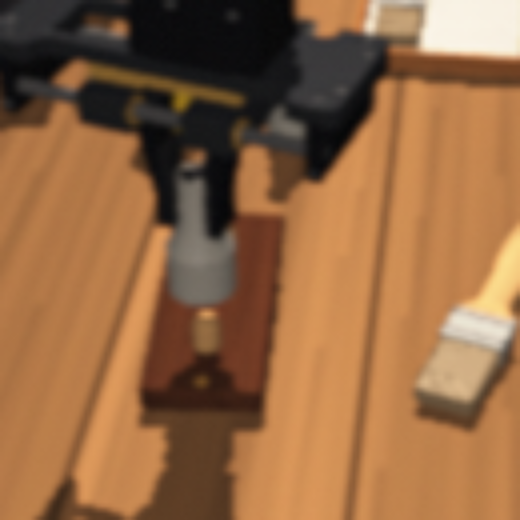

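The collar is above the dowel, with the collar at crop (202,275) and the dowel top at (207,315). I'll shift about 2 mm and lower.

Call:
servo_tool:
  deltas:
    - {"delta_pos":[0,-0.007,0.02],"spin":0,"fingers":-1}
    - {"delta_pos":[0,0,0.03],"spin":0,"fingers":-1}
    - {"delta_pos":[0,0,0.03],"spin":0,"fingers":-1}
    - {"delta_pos":[0,0,0.03],"spin":0,"fingers":-1}
    - {"delta_pos":[0,0,0.03],"spin":0,"fingers":-1}
    - {"delta_pos":[0,0,0.02],"spin":0,"fingers":-1}
    - {"delta_pos":[0,0,0.004],"spin":0,"fingers":-1}
    - {"delta_pos":[0,0,0],"spin":0,"fingers":-1}
    - {"delta_pos":[0,0,0],"spin":0,"fingers":-1}

```text
t: 22.52
eef_pos: [0.6316, 0.0529, 0.0592]
orientation: [-0.0, 0.801, 0.598, -0.0]
wrist_force: [-2.2, -1.1, 5.8]
finger_gap: 0.0194
grip_force: 25.1
```

Contact at the expected height. Release, then go to the flat nozzle.

Call:
servo_tool:
  deltas:
    - {"delta_pos":[0,0,0],"spin":0,"fingers":-0.2}
    - {"delta_pos":[0,0,0],"spin":0,"fingers":0.1}
    - {"delta_pos":[0,0,0],"spin":0,"fingers":0.1}
    - {"delta_pos":[0,0,0],"spin":0,"fingers":0.1}
    - {"delta_pos":[0,0,0],"spin":0,"fingers":0.1}
    - {"delta_pos":[0,0,-0.1],"spin":0,"fingers":0.1}
    - {"delta_pos":[0,0,-0.12],"spin":0,"fingers":0.1}
    - {"delta_pos":[0,0,-0.12],"spin":0,"fingers":0.1}
    - {"delta_pos":[0,0,-0.104],"spin":0,"fingers":0.1}
    - {"delta_pos":[-0.125,0.0275,0],"spin":0,"fingers":0.1}
    - {"delta_pos":[-0.125,0.0275,0],"spin":0,"fingers":0.1}
    - {"delta_pos":[-0.125,0.0275,0],"spin":0,"fingers":0.1}
    - {"delta_pos":[-0.125,0.0275,0],"spin":0,"fingers":0.1}
    - {"delta_pos":[-0.125,0.0275,0],"spin":0,"fingers":0.1}
    - {"delta_pos":[-0.125,0.0275,0],"spin":0,"fingers":0.1}
    - {"delta_pos":[-0.125,0.0275,0],"spin":0,"fingers":0.1}
    - {"delta_pos":[-0.125,0.0275,0],"spin":0,"fingers":0.1}
    - {"delta_pos":[0,0,0],"spin":0,"fingers":0.1}
    - {"delta_pos":[0,0,0],"spin":0,"fingers":0.1}

```text
t: 24.9
eef_pos: [0.6134, -0.2018, 0.1694]
orientation: [-0.001, 0.801, 0.598, 0.0]
wrist_force: [-0.5, -0.4, 0.1]
finger_gap: 0.0481
grip_force: 0.0
```

```bash
python3 w.py .614,-.202,.17 .614,-.202,.046; python3 - <<'E'
from h import *
s=snap('side'); i=s['pixels']; cv2.imwrite('pics/j6.png',cv2.resize(i[110:270,250:390],None,fx=3.5,fy=3.5))
E
```

```text
at [ 0.6134 -0.2018  0.1694] phi -0.2879
.614,-.202,.17 [ 0.0001  0.0026 -0.0026] rows 1 each [ 0.0001  0.0026 -0.0026]
.614,-.202,.046 [-4.00e-04  4.00e-04  4.96e-01] rows 3 each [-1.000e-04  1.000e-04  1.653e-01]
```

View pics/j6.png

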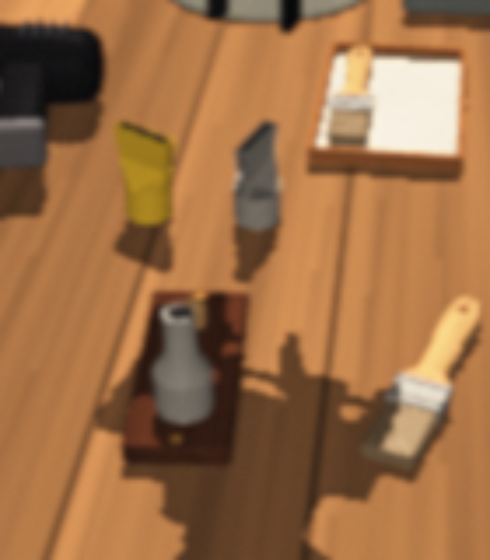

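The round nozzle is seated on the rack, crop (183,390). Now grip the grey flat nozzle at crop (257,190).

Call:
servo_tool:
  deltas:
    - {"delta_pos":[0,0.002,0.13],"spin":0,"fingers":0.1}
    - {"delta_pos":[0,0,0.13],"spin":0,"fingers":0.1}
    - {"delta_pos":[0,0,0.13],"spin":0,"fingers":0.1}
    - {"delta_pos":[0,0,0.106],"spin":0,"fingers":0.1}
    - {"delta_pos":[0,0,0],"spin":0,"fingers":0.1}
    - {"delta_pos":[0,0,0],"spin":0,"fingers":-1}
    - {"delta_pos":[0,0,0],"spin":0,"fingers":-1}
    - {"delta_pos":[0,0,0],"spin":0,"fingers":-1}
    - {"delta_pos":[0,0,0],"spin":0,"fingers":-1}
    - {"delta_pos":[0,0,0],"spin":0,"fingers":-1}
    - {"delta_pos":[0,0,0],"spin":0,"fingers":-1}
    - {"delta_pos":[0,0,-0.13],"spin":0,"fingers":-1}
    - {"delta_pos":[0,0,-0.13],"spin":0,"fingers":-1}
    - {"delta_pos":[0,0,-0.13],"spin":0,"fingers":-1}
    - {"delta_pos":[0,0,-0.106],"spin":0,"fingers":-1}
    - {"delta_pos":[0,0,0],"spin":0,"fingers":-1}

```text
t: 26.95
eef_pos: [0.6155, -0.2033, 0.1715]
orientation: [0.002, 0.801, 0.598, 0.001]
wrist_force: [-1.1, 0.4, -1.4]
finger_gap: 0.0128
grip_force: 20.7
```

```bash
python3 w.py .639,-.037,.17 .639,-.037,.062
```

```text
at [ 0.6155 -0.2033  0.1715] phi -0.2877
.639,-.037,.17 [ 0.6646 -0.0988  0.005 ] rows 4 each [ 0.1661 -0.0247  0.0013]
.639,-.037,.062 [ 4.00e-04 -2.10e-03  4.32e-01] rows 3 each [ 1.00e-04 -7.00e-04  1.44e-01]
```

Call:
servo_tool:
  deltas:
    - {"delta_pos":[0.06,-0.008,0],"spin":0,"fingers":-1}
    - {"delta_pos":[0.12,-0.017,0],"spin":0,"fingers":-1}
    - {"delta_pos":[0.15,-0.022,0],"spin":0,"fingers":-1}
    - {"delta_pos":[0.15,-0.022,0],"spin":0,"fingers":-1}
    - {"delta_pos":[0.12,-0.017,0],"spin":0,"fingers":-1}
    - {"delta_pos":[0.06,-0.008,0],"spin":0,"fingers":-1}
    - {"delta_pos":[0,0,0.12],"spin":0,"fingers":-1}
    - {"delta_pos":[0,0,0.1],"spin":0,"fingers":-1}
    - {"delta_pos":[0,0,0.06],"spin":0,"fingers":-1}
    - {"delta_pos":[0,0,0],"spin":0,"fingers":-1}
    - {"delta_pos":[0,0,0],"spin":0,"fingers":-1}

```text
t: 28.32
eef_pos: [0.6391, -0.0381, 0.1002]
orientation: [0.001, 0.801, 0.598, 0.0]
wrist_force: [0.6, 0.1, 0.0]
finger_gap: 0.0123
grip_force: 20.8
```

```bash
python3 w.py .639,-.037,.10 .639,-.037,.062; python3 - <<'E'
from h import *
s=snap('side'); i=s['pixels']; cv2.imwrite('pics/j7.png',cv2.resize(i[130:260,250:380],None,fx=4,fy=4))
print(proj(s,(.640,-.0366,.036)))
E
```

```text
at [ 0.6391 -0.0381  0.1002] phi -0.288
.639,-.037,.10 [ 0.004  -0.0015  0.0007] rows 1 each [ 0.004  -0.0015  0.0007]
.639,-.037,.062 [-0.     -0.0002  0.152 ] rows 1 each [-0.     -0.0002  0.152 ]
[304.0926994  194.31040996]
```

View pics/j7.png

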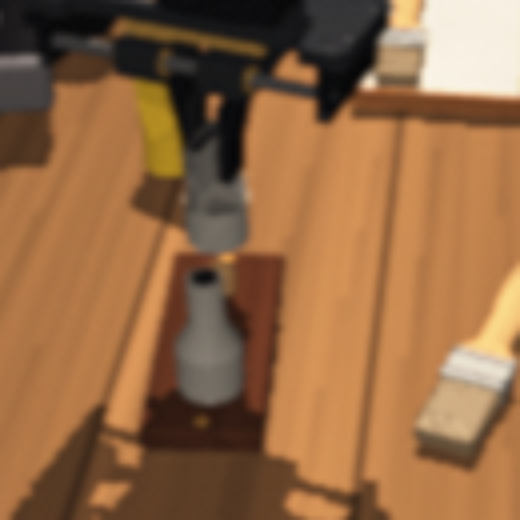

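The flat nozzle's collar is at crop (217,220) and the dowel top at about (226,260). I'll nudge -3 mm in x and lower.

Call:
servo_tool:
  deltas:
    - {"delta_pos":[0.003,-0.011,0.02],"spin":0,"fingers":-1}
    - {"delta_pos":[0,0,0.03],"spin":0,"fingers":-1}
    - {"delta_pos":[0,0,0.03],"spin":0,"fingers":-1}
    - {"delta_pos":[0,0,0.03],"spin":0,"fingers":-1}
    - {"delta_pos":[0,0,0.025],"spin":0,"fingers":-1}
    - {"delta_pos":[0,0,0.015],"spin":0,"fingers":-1}
    - {"delta_pos":[0,0,0.002],"spin":0,"fingers":-1}
    - {"delta_pos":[0,0,0],"spin":0,"fingers":-1}
    - {"delta_pos":[0,0,0],"spin":0,"fingers":-1}

```text
t: 29.5
eef_pos: [0.636, -0.0363, 0.062]
orientation: [0.0, 0.801, 0.598, -0.0]
wrist_force: [-2.1, -0.5, 5.0]
finger_gap: 0.0128
grip_force: 22.3
```

Call:
servo_tool:
  deltas:
    - {"delta_pos":[0,0,0],"spin":0,"fingers":-0.4}
    - {"delta_pos":[0,0,0],"spin":0,"fingers":0}
    - {"delta_pos":[0,0,0],"spin":0,"fingers":0}
    - {"delta_pos":[0,0,0],"spin":0,"fingers":0}
    - {"delta_pos":[0,0,-0.1],"spin":0,"fingers":0}
    - {"delta_pos":[0,0,-0.12],"spin":0,"fingers":0}
    - {"delta_pos":[0,0,-0.12],"spin":0,"fingers":0}
    - {"delta_pos":[0,0,-0.092],"spin":0,"fingers":0}
    - {"delta_pos":[-0.018,-0.13,0],"spin":0,"fingers":0.1}
    - {"delta_pos":[-0.018,-0.13,0],"spin":0,"fingers":0.1}
    - {"delta_pos":[-0.018,-0.13,0],"spin":0,"fingers":0.1}
    - {"delta_pos":[-0.018,-0.13,0],"spin":0,"fingers":0.1}
    - {"delta_pos":[-0.018,-0.13,0],"spin":0,"fingers":0.1}
    - {"delta_pos":[0,0,0],"spin":0,"fingers":0.1}
    - {"delta_pos":[0,0,0],"spin":0,"fingers":0.1}

```text
t: 31.38
eef_pos: [0.4751, -0.012, 0.1699]
orientation: [0.001, 0.801, 0.598, 0.001]
wrist_force: [1.1, 0.3, 0.3]
finger_gap: 0.0478
grip_force: 0.0
```

```bash
python3 w.py .4715,-.0115,.17 .4715,-.0115,.003; python3 - <<'E'
from h import *
s=snap('side'); i=s['pixels']; cv2.imwrite('pics/j8.png',cv2.resize(i[120:270,260:420],None,fx=3.6,fy=3.6))
E
```

```text
at [ 0.4751 -0.012   0.1699] phi -0.2878
.4715,-.0115,.17 [-0.002  -0.0145 -0.0003] rows 1 each [-0.002  -0.0145 -0.0003]
.4715,-.0115,.003 [-1.00e-04 -1.60e-03  6.68e-01] rows 4 each [-0.     -0.0004  0.167 ]
```

View pics/j8.png

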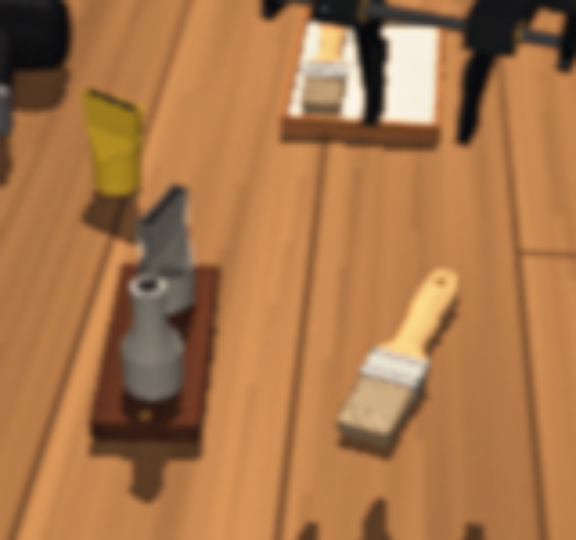

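Both nozzles are seated, at crop (152,345) and (168,250). Now grip the brush neck.

Call:
servo_tool:
  deltas:
    - {"delta_pos":[-0.002,-0.013,0.15],"spin":0,"fingers":0.1}
    - {"delta_pos":[0,0,0.15],"spin":0,"fingers":0.1}
    - {"delta_pos":[0,0,0.15],"spin":0,"fingers":0.1}
    - {"delta_pos":[0,0,0.12],"spin":0,"fingers":0.1}
    - {"delta_pos":[0,0,0.07],"spin":0,"fingers":0.1}
    - {"delta_pos":[0,0,0.024],"spin":0,"fingers":0.1}
    - {"delta_pos":[0,0,0],"spin":0,"fingers":0.1}
    - {"delta_pos":[0,0,0],"spin":0,"fingers":-1}
    - {"delta_pos":[0,0,0],"spin":0,"fingers":-1}
    - {"delta_pos":[0,0,0],"spin":0,"fingers":-1}
    - {"delta_pos":[0,0,0],"spin":0,"fingers":-1}
    - {"delta_pos":[0,0,0],"spin":0,"fingers":-1}
    - {"delta_pos":[0,0,0],"spin":0,"fingers":-1}

```text
t: 33.05
eef_pos: [0.4706, -0.0112, 0.004]
orientation: [0.0, 0.801, 0.598, 0.0]
wrist_force: [-0.0, 0.2, 5.7]
finger_gap: 0.0193
grip_force: 25.6
```

Call:
servo_tool:
  deltas:
    - {"delta_pos":[0,0,-0.05],"spin":0,"fingers":-1}
    - {"delta_pos":[0,0,-0.1],"spin":0,"fingers":-1}
    - {"delta_pos":[0,0,-0.12],"spin":0,"fingers":-1}
    - {"delta_pos":[0,0,-0.12],"spin":0,"fingers":-1}
    - {"delta_pos":[0,0,-0.1],"spin":0,"fingers":-1}
    - {"delta_pos":[0,0,0],"spin":-0.043,"fingers":-1}
    - {"delta_pos":[0,0,0],"spin":-0.045,"fingers":-1}
    - {"delta_pos":[0,0,0],"spin":-0.045,"fingers":-1}
    - {"delta_pos":[0,0,0],"spin":-0.04,"fingers":-1}
    - {"delta_pos":[0,0,0],"spin":0,"fingers":-1}
    - {"delta_pos":[0,0,0],"spin":0,"fingers":-1}
  grip_force: 40

```text
t: 34.42
eef_pos: [0.4704, -0.0112, 0.1262]
orientation: [0.0, 0.713, 0.701, 0.0]
wrist_force: [1.1, 0.2, -2.0]
finger_gap: 0.0194
grip_force: 40.7
```

```bash
python3 w.py .4865,-.4047,.126 .4865,-.4047,.009
```

```text
at [ 0.4704 -0.0112  0.1262] phi -0.0167
.4865,-.4047,.126 [-1.5728e+00  9.0600e-02  1.0000e-03] rows 8 each [-1.966e-01  1.130e-02  1.000e-04]
.4865,-.4047,.009 [ 0.    -0.     0.468] rows 3 each [ 0.    -0.     0.156]
```

Call:
servo_tool:
  deltas:
    - {"delta_pos":[-0.06,0.0035,0],"spin":0,"fingers":-1}
    - {"delta_pos":[-0.11,0.0063,0],"spin":0,"fingers":-1}
    - {"delta_pos":[-0.14,0.008,0],"spin":0,"fingers":-1}
    - {"delta_pos":[-0.14,0.008,0],"spin":0,"fingers":-1}
    - {"delta_pos":[-0.14,0.008,0],"spin":0,"fingers":-1}
    - {"delta_pos":[-0.14,0.008,0],"spin":0,"fingers":-1}
    - {"delta_pos":[-0.14,0.008,0],"spin":0,"fingers":-1}
    - {"delta_pos":[-0.14,0.008,0],"spin":0,"fingers":-1}
    - {"delta_pos":[-0.14,0.008,0],"spin":0,"fingers":-1}
    - {"delta_pos":[-0.14,0.008,0],"spin":0,"fingers":-1}
    - {"delta_pos":[-0.14,0.008,0],"spin":0,"fingers":-1}
    - {"delta_pos":[-0.09,0.0055,0],"spin":0,"fingers":-1}
    - {"delta_pos":[-0.053,0.0033,0],"spin":0,"fingers":-1}
    - {"delta_pos":[0,0,0.12],"spin":0,"fingers":-1}
    - {"delta_pos":[0,0,0.12],"spin":0,"fingers":-1}
    - {"delta_pos":[0,0,0.06],"spin":0,"fingers":-1}
    - {"delta_pos":[0,0,0],"spin":0,"fingers":-1}
    - {"delta_pos":[0,0,0],"spin":0,"fingers":-1}

```text
t: 36.67
eef_pos: [0.4875, -0.4054, 0.052]
orientation: [0.001, 0.713, 0.702, -0.0]
wrist_force: [-0.8, 0.1, -0.8]
finger_gap: 0.0191
grip_force: 40.7
```

```bash
python3 w.py .4865,-.4047,.0512 .4865,-.4047,.009; python3 - <<'E'
from h import *
s=snap('top'); i=s['pixels']; a=cv2.resize(i[170:270,410:540],None,fx=3,fy=3)
s=snap('side'); i=s['pixels']; b=cv2.resize(i[90:190,310:420],None,fx=3.5,fy=3.5)
c=np.zeros((350,775,3),np.uint8); c[:300,:390]=a; c[:,390:]=b; cv2.imwrite('pics/j9.png',c)
E
```

```text
at [ 0.4875 -0.4054  0.052 ] phi -0.0157
.4865,-.4047,.0512 [ 0.0027 -0.0041  0.0033] rows 1 each [ 0.0027 -0.0041  0.0033]
.4865,-.4047,.009 [ 0.0002 -0.0002  0.1688] rows 1 each [ 0.0002 -0.0002  0.1688]
```

View pics/j9.png

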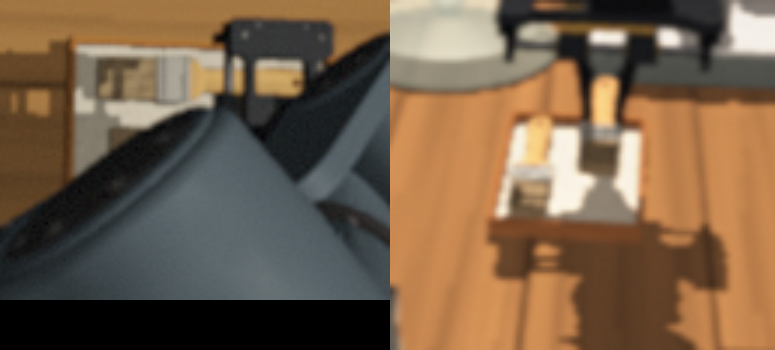

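The brush is parallel to the stored one and over the free half. In the side crop it is at (602,140) and the stored one at (533,180). Lower and release.

Call:
servo_tool:
  deltas:
    - {"delta_pos":[0,0,0.03],"spin":0,"fingers":-1}
    - {"delta_pos":[0,0,0.04],"spin":0,"fingers":-1}
    - {"delta_pos":[0,0,0.04],"spin":0,"fingers":-1}
    - {"delta_pos":[0,0,0.03],"spin":0,"fingers":-1}
    - {"delta_pos":[0,0,0.02],"spin":0,"fingers":-1}
    - {"delta_pos":[0,0,0.008],"spin":0,"fingers":-1}
    - {"delta_pos":[0,0,0],"spin":0,"fingers":-1}
    - {"delta_pos":[0,0,0],"spin":0,"fingers":-1}

```text
t: 37.78
eef_pos: [0.4871, -0.405, 0.0092]
orientation: [0.0, 0.713, 0.701, -0.0]
wrist_force: [-0.3, -0.2, -0.5]
finger_gap: 0.0191
grip_force: 40.7
```

Call:
servo_tool:
  deltas:
    - {"delta_pos":[0,0,0.003],"spin":0,"fingers":-1}
    - {"delta_pos":[0,0,0],"spin":0,"fingers":-0.4}
    - {"delta_pos":[0,0,0],"spin":0,"fingers":-0.22}
    - {"delta_pos":[0,0,0],"spin":0,"fingers":-0.22}
    - {"delta_pos":[0,0,0],"spin":0,"fingers":-0.22}
    - {"delta_pos":[0,0,-0.08],"spin":0,"fingers":-0.22}
    - {"delta_pos":[0,0,-0.14],"spin":0,"fingers":-0.22}
    - {"delta_pos":[0,0,-0.2],"spin":0,"fingers":-0.22}
    - {"delta_pos":[0,0,-0.2],"spin":0,"fingers":-0.22}
    - {"delta_pos":[0,0,-0.2],"spin":0,"fingers":-0.22}
    - {"delta_pos":[-0.085,-0.135,0],"spin":0,"fingers":-0.22}
    - {"delta_pos":[-0.085,-0.135,0],"spin":0,"fingers":-0.22}
    - {"delta_pos":[-0.085,-0.135,0],"spin":0,"fingers":-0.22}
    - {"delta_pos":[-0.085,-0.135,0],"spin":0,"fingers":-0.22}
    - {"delta_pos":[-0.085,-0.135,0],"spin":0,"fingers":-0.22}
    - {"delta_pos":[-0.085,-0.135,0],"spin":0,"fingers":-0.22}
    - {"delta_pos":[-0.085,-0.135,0],"spin":0,"fingers":-0.22}
    - {"delta_pos":[-0.085,-0.135,0],"spin":0,"fingers":-0.22}
    - {"delta_pos":[0,0,0],"spin":0,"fingers":-0.22}

```text
t: 40.15
eef_pos: [0.2119, -0.5723, 0.2148]
orientation: [0.001, 0.714, 0.7, -0.001]
wrist_force: [0.5, 0.9, -0.2]
finger_gap: 0.0341
grip_force: 0.0
```

```bash
python3 - <<'E'
from h import *
s=snap('top'); i=s['pixels']; c=cv2.resize(i[120:250,110:270],None,fx=2.5,fy=2.5); d=cv2.resize(i[120:250,270:350],None,fx=2.5,fy=2.5); e=cv2.resize(i[120:250,420:530],None,fx=2.5,fy=2.5)
p=np.hstack([c,d])[:, :600]; e2=np.zeros((275,600,3),np.uint8); e2[:, :220]=cv2.resize(e[130:,:],(220,156))[:1].repeat(275,0)*0
S=snap('side')['pixels']; f=cv2.resize(S[100:250,280:400],None,fx=1.8,fy=1.8)
e2[:270,300:516]=f; e2[:275,:275]=e[40:315]
cv2.imwrite('pics/fin.png',np.vstack([p,e2]))
E
```

```text
(no output)
```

View pics/fin.png

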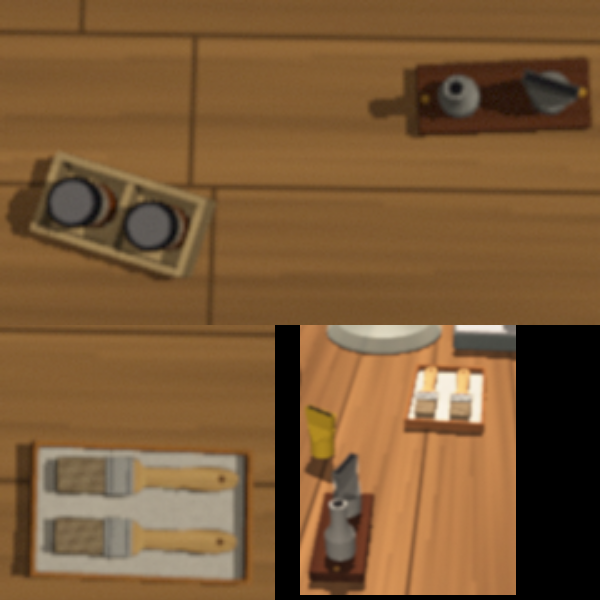

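The final view shows everything in place: both jars in the crate, both nozzles on the dowels, and the brushes parallel in the tray. A quick numeric check, then hand in.

```bash
python3 - <<'E'
from h import *
import pickle
T=pickle.load(open('top0.pkl','rb'))
def loc(u,v,z,o,yaw):
    d=ray(T,u,v,z)[:2]-o; c,s=np.cos(yaw),np.sin(yaw); print(np.round([c*d[0]+s*d[1],-s*d[0]+c*d[1]],4))
for p in((139.3,200.5),(169.7,210.1)): loc(*p,.074,np.array([.5128,.3703]),1.3045)
for p in((291.7,154.9),(330.1,154.1)): loc(*p,.09,np.array([.6372,.0083]),1.633)
E
```

```text
[ 0.0328 -0.0015]
[-0.0409  0.0001]
[0.044 0.002]
[-0.044   0.0041]
```

All four are well inside tolerance.

```bash
python3 -c "
from rig import robot
print(robot.close_job())"
```

```text
the job is handed in; nothing more can be done
None
```

The job is handed in at about 40 s of the 128 s: both jars are in the crate, both nozzles are down on their dowels, and the loose brush lies in the tray beside the other, bristles at the same end, but no verdict was returned, so my only checks are the final pictures and the measured jar and nozzle positions, all within tolerance.

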